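Couple the air jet to the bench outlet

TASK

Fit the air-jet nozzle to the bench's quick air coupler: draw the coupler's sleeve back (down) until it stays back by itself when you let go, then take the nozzle from its holder and press its plug fully home so that the sleeve springs forward (up) and locks it, and let go. The coupler is not clamped exactly central on its block, so find its mouth by feel, and press the nozzle on it firmly but well under 40 N. Leave the blanking knob, plaster model, jar and flask where they are.

Things in the scene. Friction and masses are not known exactly. Their poses are not given: they have to be found in the camera images.
- outlet: Fixed aluminium block, 110 x 110 x 20 mm, screwed to the bench; origin at the centre of its underside, z up. On it an upright steel quick coupler, bore up: 50 mm square clamp plate, 40 mm foot up to 30 mm above the bench, tube of 26 mm outer and 16 mm inner diameter with a flat rim 82 mm above the bench, and the spring sleeve around the tube.
- outlet_mid (a point): Point over the block's centre, 82 mm above the bench (rim height), axes as the block's. The coupler's true vertical axis is clamped off it by an unmeasured amount: up to 6.5 mm along the block's x and up to 6.5 mm along its y. It does not give way to side forces below 30 N.
- sleeve (a joint): Coupler sleeve travel in m: 0 = forward (up, at the start), grows when drawn back (down), stop at 0.013. Knurled barrel, 36 mm diameter; flange below it, 52 mm diameter, 6 mm thick. At 0 the barrel's top is 80 mm and the flange's top 50 mm above the bench. Grip the barrel or push the flange; it takes 4 N rising to 9 N. Drawn to the stop it is caught; let go, it rises to 0.009 and stays.
- outlet_catch (a point): Point over the block's centre at the height of the hold-back catch inside the bore, 47 mm above the bench. While the sleeve is forward three jaws bar the bore. With it back, the plug's nose meets the catch and, pressed with 8 to 15 N, trips it 1 to 3 mm short of home: the sleeve springs up to 0 and the jaws lock the plug. Tripped too soon, it can be drawn back again.
- nozzle: Loose steel air-jet nozzle, 0.13 to 0.21 kg, upright in a hole of the holder. Origin at the centre of its plug's lower end (nose), z up its axis. Plug 14.5 mm diameter, 40 mm long, nose tapered to 12.5 mm over 3 mm, groove 22 to 32 mm up. Shoulder disc 30 mm diameter at 40 to 44 mm. Home: shoulder on the rim, origin 42 mm above the bench.
- nozzle_grip (a point): Middle of the nozzle's round grip, 63 mm above its plug's lower end, axes as the nozzle's: steel cylinder of 26 mm diameter from 44 to 82 mm up. Above it a thin brass jet with a bent tip reaches 111 mm up and 11 mm to +x.
- holder: Fixed dark wooden holder, 60 x 170 x 45 mm (x, y, z), origin at the centre of its underside. Two upright holes, 18.5 mm wide, at y = -55 and +55 mm; in one stands the nozzle, in the other the blanking knob, shoulders on its top face, plug ends 5 mm above the bench.
- blank: Loose steel blanking knob in the holder's other hole (leave it): plain 14.5 mm shank 40 mm long, round head 34 mm diameter, 22 mm high, no jet. Origin at the centre of the shank's lower end.
- cast: Plaster dental model (leave it): white base 55 x 70 x 22 mm with an arch of teeth, 41 mm high in all. Origin at the centre of its underside.
- jar: Black jar with a white lid (leave it), 48 mm diameter, 60 mm high. Origin at the centre of its underside.
- flask: Small amber bottle with a black cap (leave it), 40 mm diameter, 85 mm high. Origin at the centre of its underside.
There are look-alikes about, which are no part of the job. Leave any blue look-alike of the nozzle alone.

How it is judged:
By the outcome, as a careful person would: the job done as asked, in the order asked, and still so for the second after the job is handed in, with the robot touching nothing.
It also fails if it takes over 67 s, if anything falls off the work surface, if the arm or the gripper's body presses on something with over 40 N, if the wrist force passes 120 N, or if a joint passes its speed limit or range.

ROBOT

A 6-joint arm with a two-finger parallel gripper is mounted at the origin on the work surface. World frame = base frame: x ahead of the robot, y to its left, z up, the work surface at z = 0. Lengths are in m, angles in rad, forces in N, time in s.
With the tool pointing down it reaches from about 0.375 to 0.975 m from the base axis. Payload 3.8 kg.
Tool frame: the origin (TCP) lies at the very end of the fingers, on their centre line; the grasp point (between the pads) lies 19 mm behind it; z points along the fingers, y is the line along which they close (so a half turn about z gives the same grasp; the last joint's range is limited). The gripper opens to 85 mm and grips with 20 to 120 N. Pads are 22 mm wide; open, the fingers measure 114 mm over their backs; the gripper's body (76 mm by 85 mm) begins 54 mm behind the grasp point. The pads swing forward as they close: fully open they stand 13 mm farther back than shut.
Start: joints at [1.076, 0.264, 1.604, -0, 1.274, -0.037], TCP at [0.298, 0.605, 0.231] pointing down, gripper open.
Joint ranges: [-2.63, 2.63], [-0.94, 2.18], [0.31, 2.57], [-1.31, 4.45], [0, 2.66], [-2.55, 2.55]. Speed limits (rad/s): [2.57, 2.57, 3.14, 3.14, 3.14, 3.14].

INTERFACE

Orientations are given as a rotation vector (axis times angle).
In Python, from workcell import read_state, read_camera, calibration, finish_job gives the robot as it stands.
- The arm moves only by the tool step_arm, never from a script. Its argument "commands" is a list of rows, each an object of numbers: "fingers": the gripper's target within -1 to 1 (shut at 1, half-way at 0, fully open at -1); "dx", "dy", "dz": the shift along the tool's x, y, z in m; "roll": the turn about the tool's z in degrees. In form: [{"fingers": .., "dx": .., "dy": .., "dz": .., "roll": ..}, ...]. A call has 1 to 8 rows; each row is the pose to reach, as a shift and turn from the pose commanded when the call began, along the tool's axes at that moment; what a row does not reach only later rows make up. A row lasts 1/8 s, in which the tool goes at most 62.5 mm and 10.7 degrees, less where a joint would pass 70% of its speed; a pose out of reach is approached as far as the arm can. A call with a gripper value outside its range is refused whole. The fingers move at their own pace and stop on an object; "squeeze" is the grip in N (left out, the last holds). Time passes only in rows, so rows that repeat a pose let the fingers close. It gives the time, the measured TCP pose, the force, the opening and the grip force at its end, in the units of the state.
- read_state(): the state, without advancing time (a new reading comes with each control period).
- read_camera(name): name is "side" or "top" or "wrist"; returns (picture, depth): 480x640x3 uint8, blue, green, red; 480x640 float32, m along the optical axis (not along the pixel's ray), 0 where there is no reading.
- calibration(name): a dict with "intrinsics" (3x3 intrinsics, pixels), "world_to_cam" (4x4, takes a point from world to camera coordinates). Camera axes: x right, y up, looking along -z (the intrinsics and any distortion apply to the point x, -y, -z); pixel columns grow to the right and rows downward; lengths in m; the calibration is good to about 2 mm. The wrist camera is an equidistant fisheye: a pixel r from the principal point sees the ray r / f radians off the axis. A picture is of the moment at which its call begins: read the wrist's pose just before it. calibration takes no time and is no camera call; for the wrist camera it gives the pose at the moment of the call.
- finish_job(): hands the job in; it is judged then, once.
The state is a dict: "time": time; "q": joint angles; "joint_vel": joint speeds; "joint_torque": joint torques, N m; "tool_pos": TCP position; "tcp_rot": TCP orientation; "wrist_force": force on the tool from outside, world axes, zero at the start; "torque": the same for the moment, N m; "width": opening from 0.0 (shut) to 1.0 (fully open); "grip_force": force on a finger pad.
Only numpy, scipy, OpenCV 4.12 (cv2) and the standard library are available. Lean on these libraries where they do the work, as an engineer would, in place of code of your own. Each camera call takes 0.05 s, during which the arm holds its last target. There are 200 camera calls.

## Working session

There is one attempt and no reset: what is moved stays moved. The work goes in short steps, Python scripts to look and compute and a tool call to move; the robot and the scene stay as the last step left them, time stands still between calls to the robot, and variables do not carry over. Pictures are saved under pics/ and viewed, at most 10 in all, crops included, and the job is handed in when it is done.

Besides the shell and the picture viewer there is one more tool, called after ">>>" as name(argument=value, ...), one argument or row to a line, values as JSON. step_arm: Moves the arm, as the interface text tells. Its arguments: {"type":"object","properties":{"commands":{"type":"array","items":{"type":"object","properties":{"fingers":{"type":"number"},"dx":{"type":"number"},"dy":{"type":"number"},"dz":{"type":"number"},"roll":{"type":"number"}}}},"squeeze":{"type":"number"}},"required":["commands"]}

```bash
mkdir -p pics
cat > h.py <<'E'
import numpy as np, cv2
from workcell import read_state, read_camera, calibration, finish_job
def world(name,dep,cal,u,v):
    K=np.array(cal["intrinsics"]);T=np.linalg.inv(np.array(cal["world_to_cam"]))
    d=dep[v,u]; p=np.stack([(u-K[0,2])/K[0,0]*d,-(v-K[1,2])/K[1,1]*d,-d,np.ones_like(d)],-1)
    return (p@T.T)[...,:3]
E
python3 - <<'E'
from h import *
for n in("top","side"):
    c=calibration(n); im,d=read_camera(n); cv2.imwrite(f"pics/{n}0.png",im); np.savez(n+"0.npz",im=im,d=d)
    print(n,{k:np.round(np.array(v),3).tolist() for k,v in c.items()})
s=read_state(); print({k:np.round(v,3).tolist() for k,v in s.items()})
E
```

```text
top {'intrinsics': [[562.704, 0.0, 319.267], [0.0, 562.704, 239.947], [0.0, 0.0, 1.0]], 'world_to_cam': [[0.013, -0.999, 0.029, 0.063], [0.999, 0.014, 0.04, -0.568], [-0.04, 0.029, 0.999, -1.145], [0.0, 0.0, 0.0, 1.0]]}
side {'intrinsics': [[514.369, 0.0, 311.317], [0.0, 514.369, 246.951], [0.0, 0.0, 1.0]], 'world_to_cam': [[0.752, -0.659, -0.006, -0.388], [0.329, 0.368, 0.87, -0.287], [-0.571, -0.656, 0.493, -0.4], [0.0, 0.0, 0.0, 1.0]]}
{'time': 0.1, 'q': [1.076, 0.265, 1.605, -0.0, 1.274, -0.037], 'joint_vel': [-0.0, -0.002, -0.002, 0.0, 0.0, 0.001], 'joint_torque': [0.001, -51.671, -36.859, -0.0, 0.006, -0.0], 'tool_pos': [0.298, 0.605, 0.23], 'tcp_rot': [-0.713, -3.059, 0.003], 'wrist_force': [-0.259, -0.817, -0.015], 'torque': [-0.02, -0.027, 0.013], 'grip_force': 0.0, 'width': 0.999}
```

View pics/top0.png

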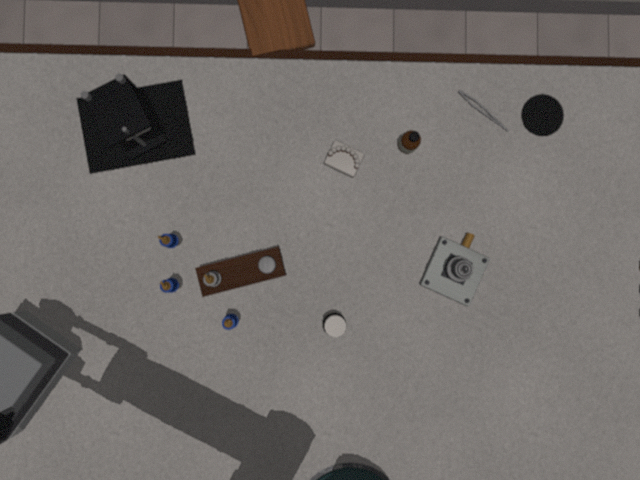

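View pics/side0.png

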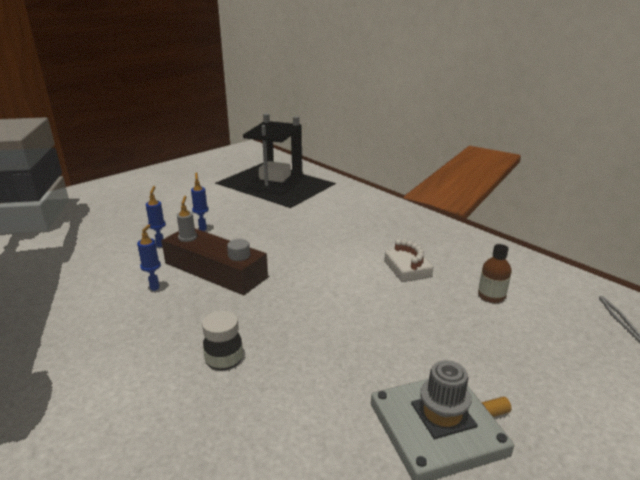

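Top view: candidates are the steel nozzle with brass jet in the holder at (211,280), blanking knob at (267,264) and blue look-alikes at (170,240), (170,285), (230,321). The nozzle at (211,280) fits the description. The coupler is at (459,268) on its block.

Run:
```python
from h import *
z=np.load("top0.npz"); c=calibration("top"); im,d=z["im"],z["d"]
v,u=np.mgrid[0:480,0:640]; P=world("top",d,c,u,v); ok=d>0
def sel(u0,u1,v0,v1,z0,z1):
    m=ok&(u>=u0)&(u<u1)&(v>=v0)&(v<v1)&(P[...,2]>z0)&(P[...,2]<z1); return m
def st(n,m,rect=False):
    q=P[m]; print(n,len(q),"med",np.round(np.median(q,0),4),"mid",np.round((q.min(0)+q.max(0))/2,4),"ext",np.round(np.ptp(q,axis=0),4))
    if rect:
        r=cv2.minAreaRect((q[:,:2]*1000).astype(np.float32)); print("  rect",np.round(r[0],1),np.round(r[1],1),round(r[2],1))
print("table z",np.median(P[200:230,300:400,2]))
st("holder",sel(185,300,235,305,.035,.052),1)
st("block",sel(410,500,225,315,.012,.027),1)
st("rim",sel(430,490,240,300,.074,.09),1)
st("flange",sel(430,490,240,300,.044,.056),1)
st("nozgrip",sel(195,230,260,300,.078,.095),1)
st("nozall",sel(195,230,260,300,.055,.2),1)
st("blank",sel(250,290,245,285,.06,.08),1)
a=im[225:315,415:505]; b=im[235:335,140:300]
A=cv2.resize(a,None,fx=5,fy=5,interpolation=2);B=cv2.resize(b,None,fx=2.1,fy=2.1,interpolation=2)
o=np.zeros((450,800,3),np.uint8);o[:,:450]=A;o[:210,455:791]=B
cv2.imwrite("pics/crop1.png",o)
```

```text
table z -0.00015503788891768622
holder 2208 med [0.5016 0.2289 0.0454] mid [0.5021 0.2269 0.045 ] ext [0.1007 0.1775 0.0138]
  rect [502.3 226.7] [ 60.  170.4] 15.1
block 2449 med [ 0.5075 -0.2042  0.0197] mid [ 0.5125 -0.2092  0.0195] ext [0.1502 0.1408 0.0149]
  rect [ 521.6 -214.8] [111.4 140.3] 66.3
rim 233 med [ 0.5135 -0.2086  0.0799] mid [ 0.5136 -0.2093  0.0807] ext [0.0351 0.0378 0.013 ]
  rect [ 512.8 -209.1] [36.1 35.7] 61.0
flange 211 med [ 0.5132 -0.1977  0.0496] mid [ 0.5123 -0.2062  0.0497] ext [0.05   0.0445 0.0113]
  rect [ 512.9 -205.4] [43.1 50.6] 84.9
nozgrip 120 med [0.4878 0.2767 0.0879] mid [0.4877 0.2793 0.0867] ext [0.0248 0.0246 0.0165]
  rect [487.8 279. ] [24.  24.7] 61.7
nozall 173 med [0.4888 0.2767 0.0881] mid [0.4877 0.2791 0.0867] ext [0.0248 0.0251 0.0598]
  rect [488.2 278.8] [24.3 25.1] 64.5
blank 231 med [0.5166 0.1729 0.0671] mid [0.5166 0.1727 0.0668] ext [0.0313 0.0313 0.0109]
  rect [516.5 172.7] [31.2 31.3] 0.9
```

View pics/crop1.png

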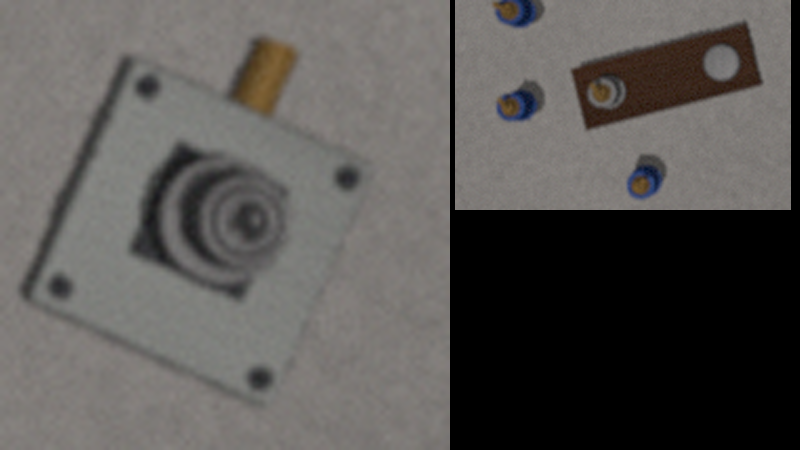

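```bash
cat >> h.py <<'E'
from scipy.spatial.transform import Rotation as Ro
def go(x,y,z):
    s=read_state(); R=Ro.from_rotvec(s["tcp_rot"]).as_matrix()
    print("t",round(s["time"],2),"pos",np.round(s["tool_pos"],4),"tool shift",np.round(R.T@(np.array([x,y,z])-s["tool_pos"]),4),"F",np.round(s["wrist_force"],2),"w",round(s["width"],3))
    return R
E
python3 -c "
from h import *
print(np.round(go(.5132,-.2092,.15),4))"
```

```text
t 0.1 pos [0.298  0.6049 0.2301] tool shift [-0.5528 -0.635   0.0814] F [-0.26 -0.82 -0.02] w 0.999
[[-8.970e-01  4.419e-01 -1.000e-03]
 [ 4.419e-01  8.970e-01 -1.800e-03]
 [ 1.000e-04 -2.100e-03 -1.000e+00]]
```

>>> step_arm(
  commands=[
    {"dx":-0.04,"dy":-0.046,"fingers":-0.1},
    {"dx":-0.08,"dy":-0.092,"fingers":-0.1},
    {"dx":-0.12,"dy":-0.138,"fingers":-0.1},
    {"dx":-0.16,"dy":-0.184,"fingers":-0.1},
    {"dx":-0.2,"dy":-0.23,"fingers":-0.1},
    {"dx":-0.24,"dy":-0.276,"fingers":-0.1},
    {"dx":-0.28,"dy":-0.322,"fingers":-0.1},
    {"dx":-0.32,"dy":-0.368,"fingers":-0.1},
  ],
)

```text
invalid input
```

>>> step_arm(
  commands=[
    {"dx":-0.04,"dy":-0.046,"fingers":-0.1},
    {"dx":-0.08,"dy":-0.092,"fingers":-0.1},
    {"dx":-0.12,"dy":-0.138,"fingers":-0.1},
    {"dx":-0.16,"dy":-0.184,"fingers":-0.1},
    {"dx":-0.2,"dy":-0.23,"fingers":-0.1},
    {"dx":-0.2328,"dy":-0.267,"fingers":-0.1},
    {"dx":-0.2328,"dy":-0.267,"dz":0.05,"fingers":-0.1},
    {"dx":-0.2328,"dy":-0.267,"dz":0.08,"fingers":-0.1},
  ],
)

```text
invalid input
```

```bash
python3 -c "
from h import *
go(.5132,-.2092,.10)
for n in ('wrist','side'):
    im,d=read_camera(n); np.savez(n+'1.npz',im=im,d=d); c=calibration(n)
    cv2.imwrite('pics/%s1.png'%n,im)
    if n=='wrist': print(c)
a=cv2.imread('pics/wrist1.png');b=cv2.imread('pics/side1.png')[200:480,300:580]
o=np.zeros((600,800,3),np.uint8);o[:450,:600]=cv2.resize(a,(600,450));o[400:600,600:]=cv2.resize(b,(200,200));cv2.imwrite('pics/c2.png',o)
"
```

```text
t 0.1 pos [0.298  0.6049 0.2301] tool shift [-0.5528 -0.6349  0.1314] F [-0.26 -0.82 -0.02] w 0.999
{'intrinsics': array([[371.64829954,   0.        , 321.79553876],
       [  0.        , 371.64829954, 235.84290949],
       [  0.        ,   0.        ,   1.        ]]), 'world_to_cam': array([[ 0.44090574,  0.89755079, -0.00217102, -0.67335278],
       [-0.85309115,  0.41831143, -0.31185099,  0.04210063],
       [-0.27899394,  0.13934897,  0.95012854, -0.38128417],
       [ 0.        ,  0.        ,  0.        ,  1.        ]])}
```

View pics/c2.png

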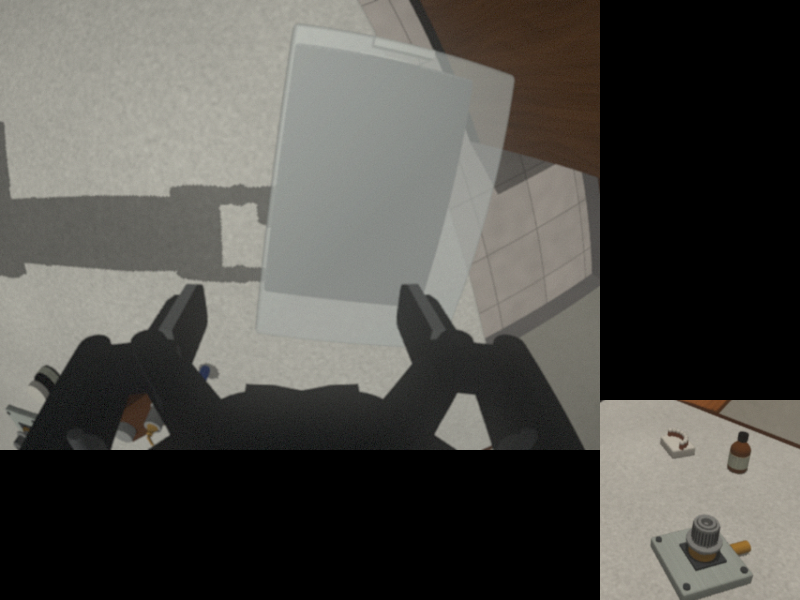

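The picture shows the open fingers over a clear tray (360,180) at the start; my way leads away from it, to the lower left. The move was refused, so I'll give all fields in each row.

>>> step_arm(
  commands=[
    {"dx":-0.04,"dy":-0.046,"dz":0,"roll":0,"fingers":-0.1},
    {"dx":-0.08,"dy":-0.092,"dz":0,"roll":0,"fingers":-0.1},
    {"dx":-0.12,"dy":-0.138,"dz":0,"roll":0,"fingers":-0.1},
    {"dx":-0.16,"dy":-0.184,"dz":0,"roll":0,"fingers":-0.1},
    {"dx":-0.2,"dy":-0.23,"dz":0,"roll":0,"fingers":-0.1},
    {"dx":-0.24,"dy":-0.276,"dz":0,"roll":0,"fingers":-0.1},
    {"dx":-0.28,"dy":-0.322,"dz":0,"roll":0,"fingers":-0.1},
    {"dx":-0.32,"dy":-0.368,"dz":0,"roll":0,"fingers":-0.1},
  ],
  squeeze=20,
)

```text
time: 1.2
tool_pos: [0.4228, 0.1321, 0.2314]
tcp_rot: [0.712, 3.059, 0.001]
wrist_force: [0.7, 1.2, 0.9]
width: 0.55
grip_force: 0.0
```

>>> step_arm(
  commands=[
    {"dx":-0.04,"dy":-0.046,"dz":0,"roll":0,"fingers":-0.1},
    {"dx":-0.08,"dy":-0.092,"dz":0,"roll":0,"fingers":-0.1},
    {"dx":-0.12,"dy":-0.138,"dz":0,"roll":0,"fingers":-0.1},
    {"dx":-0.16,"dy":-0.184,"dz":0,"roll":0,"fingers":-0.1},
    {"dx":-0.2,"dy":-0.23,"dz":0,"roll":0,"fingers":-0.1},
    {"dx":-0.2328,"dy":-0.267,"dz":0,"roll":0,"fingers":-0.1},
    {"dx":-0.2328,"dy":-0.267,"dz":0.05,"roll":0,"fingers":-0.1},
    {"dx":-0.2328,"dy":-0.267,"dz":0.08,"roll":0,"fingers":-0.1},
  ],
)

```text
time: 2.2
tool_pos: [0.5124, -0.209, 0.149]
tcp_rot: [-0.715, -3.057, -0.001]
wrist_force: [-0.2, -0.1, -0.4]
width: 0.552
grip_force: 0.0
```

```bash
python3 -c "
from h import *
go(.5132,-.2092,.10)
c=calibration('wrist'); im,d=read_camera('wrist'); np.savez('wrist1.npz',im=im,d=d,T=c['world_to_cam'])
a,_=read_camera('side')
o=np.zeros((600,800,3),np.uint8);o[:450,:600]=cv2.resize(im,(600,450));o[320:600,520:]=a[200:480,300:580];cv2.imwrite('pics/c3.png',o)
"
```

```text
t 2.2 pos [ 0.5124 -0.209   0.149 ] tool shift [-0.0009  0.0002  0.049 ] F [-0.22 -0.08 -0.38] w 0.552
```

View pics/c3.png

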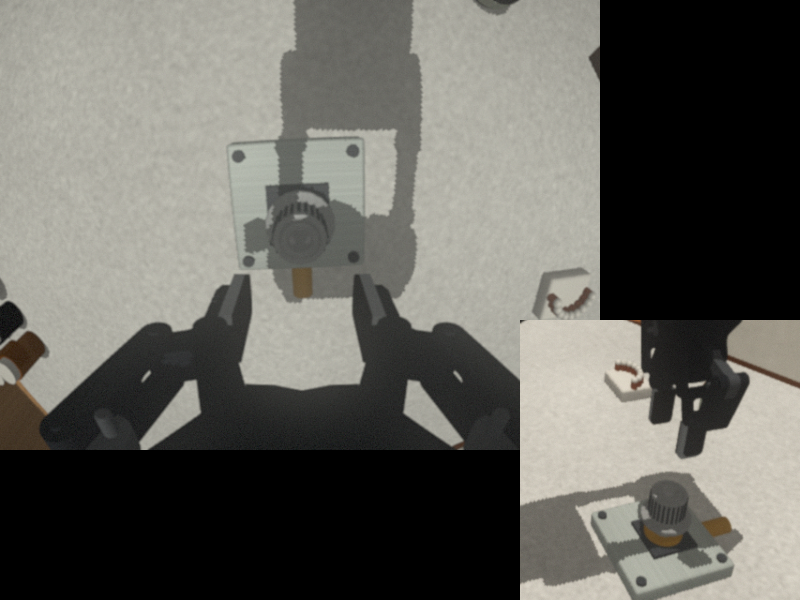

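The wrist view shows the coupler at (300,240), central between the finger tips (238 and 365), block squared to the tool. Fitting the rim from wrist depth for a near measurement.

```bash
cat >> h.py <<'E'
def wworld(d,T,K):
    v,u=np.mgrid[0:480,0:640]; x=(u-K[0,2])/K[0,0]; y=(v-K[1,2])/K[1,1]; th=np.hypot(x,y)+1e-9
    s=np.tan(th)/th*d; p=np.stack([x*s,-y*s,-d,np.ones_like(d)],-1)
    return (p@np.linalg.inv(T).T)[...,:3]
E
python3 - <<'E'
from h import *
z=np.load("wrist1.npz"); K=np.array(calibration("wrist")["intrinsics"]); d=z["d"]; P=wworld(d,z["T"],K)
v,u=np.mgrid[0:480,0:640]; box=(u>260)&(u<380)&(v>170)&(v<300)&(d>0)
for a,b in((.0765,.086),(.0805,.086),(.044,.056),(.015,.025)):
    m=box&(P[...,2]>a)&(P[...,2]<b); q=P[m]
    r=cv2.minAreaRect((q[:,:2]*1000).astype(np.float32)); c=cv2.minEnclosingCircle((q[:,:2]*1000).astype(np.float32))
    print(a,len(q),np.round(np.median(q,0),4),"rect",np.round(r[0],1),np.round(r[1],1),round(r[2],1),"circ",np.round(c[0],1),round(c[1],1))
im=z["im"][170:300,250:390]; cv2.imwrite("pics/c4.png",cv2.resize(im,None,fx=4,fy=4,interpolation=2))
E
```

```text
0.0765 2165 [ 0.5119 -0.2111  0.0813] rect [ 512.9 -211.4] [36.4 36.4] 16.2 circ [ 513.3 -211.8] 19.0
0.0805 1562 [ 0.5132 -0.2119  0.0819] rect [ 513.7 -212. ] [34.7 35.2] 77.2 circ [ 513.6 -212.2] 17.9
0.044 1510 [ 0.5008 -0.204   0.0509] rect [ 508.2 -209.5] [50.9 39.5] 64.0 circ [ 513.6 -212. ] 26.1
0.015 8920 [ 0.5074 -0.2075  0.0211] rect [ 522.9 -216.7] [ 96.9 108.4] 63.7 circ [ 516.3 -215.9] 66.5
```

>>> step_arm(
  commands=[
    {"dx":-0.001,"dy":0,"dz":0.04,"roll":0,"fingers":-0.1},
    {"dx":-0.001,"dy":0,"dz":0.07,"roll":0,"fingers":-0.1},
    {"dx":-0.001,"dy":0,"dz":0.085,"roll":0,"fingers":-0.1},
    {"dx":-0.001,"dy":0,"dz":0.089,"roll":0,"fingers":-0.1},
    {"dx":-0.001,"dy":0,"dz":0.089,"roll":0,"fingers":-0.1},
  ],
)

```text
time: 2.92
tool_pos: [0.5154, -0.2092, 0.0635]
tcp_rot: [0.712, 3.058, -0.001]
wrist_force: [-0.1, 0.5, 0.5]
width: 0.548
grip_force: 0.0
```

>>> step_arm(
  commands=[
    {"dx":0.0013,"dy":-0.0022,"dz":0.004,"roll":0,"fingers":-0.1},
    {"dx":0.0013,"dy":-0.0022,"dz":0.006,"roll":0,"fingers":0.1},
    {"dx":0.0013,"dy":-0.0022,"dz":0.006,"roll":0,"fingers":0.25},
    {"dx":0.0013,"dy":-0.0022,"dz":0.006,"roll":0,"fingers":0.25},
    {"dx":0.0013,"dy":-0.0022,"dz":0.006,"roll":0,"fingers":0.25},
  ],
  squeeze=20,
)

```text
time: 3.55
tool_pos: [0.5124, -0.2105, 0.0566]
tcp_rot: [0.712, 3.059, -0.001]
wrist_force: [-1.6, -1.0, 3.2]
width: 0.403
grip_force: 23.1
```

>>> step_arm(
  commands=[
    {"dx":0,"dy":0,"dz":0.004,"roll":0,"fingers":0.25},
    {"dx":0,"dy":0,"dz":0.008,"roll":0,"fingers":0.25},
    {"dx":0,"dy":0,"dz":0.012,"roll":0,"fingers":0.25},
    {"dx":0,"dy":0,"dz":0.012,"roll":0,"fingers":0.25},
  ],
)

```text
time: 4.05
tool_pos: [0.5124, -0.2106, 0.0448]
tcp_rot: [0.713, 3.06, -0.001]
wrist_force: [-3.1, -0.8, 6.7]
width: 0.404
grip_force: 23.4
```

>>> step_arm(
  commands=[
    {"dx":0,"dy":0,"dz":0.001,"roll":0,"fingers":0.25},
    {"dx":0,"dy":0,"dz":0.002,"roll":0,"fingers":0.25},
    {"dx":0,"dy":0,"dz":0.002,"roll":0,"fingers":0.25},
  ],
)

```text
time: 4.42
tool_pos: [0.5125, -0.2106, 0.0435]
tcp_rot: [0.713, 3.06, -0.001]
wrist_force: [-4.1, -0.5, 10.2]
width: 0.403
grip_force: 23.8
```

>>> step_arm(
  commands=[
    {"dx":0,"dy":0,"dz":0.001,"roll":0,"fingers":0.25},
    {"dx":0,"dy":0,"dz":0.002,"roll":0,"fingers":0.25},
    {"dx":0,"dy":0,"dz":0.002,"roll":0,"fingers":0.25},
  ],
)

```text
time: 4.8
tool_pos: [0.5126, -0.2107, 0.0434]
tcp_rot: [-0.712, -3.06, 0.001]
wrist_force: [-8.8, 2.4, 22.6]
width: 0.4
grip_force: 24.9
```

Stop reached (force up, position still). Let go and rise.

>>> step_arm(
  commands=[
    {"dx":0,"dy":0,"dz":-0.001,"roll":0,"fingers":-0.15},
    {"dx":0,"dy":0,"dz":-0.002,"roll":0,"fingers":-0.15},
    {"dx":0,"dy":0,"dz":-0.01,"roll":0,"fingers":-0.15},
    {"dx":0,"dy":0,"dz":-0.05,"roll":0,"fingers":-0.15},
    {"dx":0,"dy":0,"dz":-0.1,"roll":0,"fingers":-0.15},
    {"dx":0,"dy":0,"dz":-0.12,"roll":0,"fingers":-0.15},
    {"dx":0,"dy":0,"dz":-0.12,"roll":0,"fingers":-0.15},
  ],
)

```text
time: 5.68
tool_pos: [0.514, -0.211, 0.1628]
tcp_rot: [0.712, 3.055, -0.001]
wrist_force: [0.1, -0.2, -0.4]
width: 0.575
grip_force: 0.0
```

Run:
```python
from h import *
go(.488,.2795,.20)
c=calibration("wrist"); K=np.array(c["intrinsics"]); im,d=read_camera("wrist"); P=wworld(d,np.array(c["world_to_cam"]),K)
near=(np.hypot(P[...,0]-.5132,P[...,1]+.211)<.03)&(d>0)&(P[...,2]>.005)
h,e=np.histogram(P[near][:,2]*1000,bins=np.arange(10,90,2)); print([(int(a),int(n)) for a,n in zip(e,h) if n>40])
m=near&(P[...,2]>.078); r=cv2.minAreaRect((P[m][:,:2]*1000).astype(np.float32)); print("rim tube",r,np.median(P[m],0), "inner", )
```

```text
t 5.67 pos [ 0.514  -0.211   0.1628] tool shift [ 0.2399  0.4285 -0.0383] F [ 0.11 -0.16 -0.42] w 0.575
[(20, 406), (22, 95), (24, 388), (40, 306), (42, 847), (44, 50), (46, 41), (48, 65), (50, 49), (52, 61), (54, 54), (56, 54), (58, 51), (60, 55), (62, 57), (64, 73), (66, 110), (68, 143), (70, 256), (72, 558), (74, 63), (76, 54), (78, 52), (80, 163), (82, 580)]
rim tube ((509.9539489746094, -209.31137084960938), (57.3640022277832, 34.499176025390625), 64.78302001953125) [ 0.50318041 -0.20673224  0.24783987] inner
```

Sleeve holds at 9 mm back (flange top ≈42, barrel top ≈72 mm). Now to the nozzle.

>>> step_arm(
  commands=[
    {"dx":0.028,"dy":0.05,"dz":-0.03,"roll":0,"fingers":-0.15},
    {"dx":0.056,"dy":0.1,"dz":-0.03,"roll":0,"fingers":-0.15},
    {"dx":0.084,"dy":0.15,"dz":-0.03,"roll":0,"fingers":-0.15},
    {"dx":0.112,"dy":0.2,"dz":-0.03,"roll":0,"fingers":-0.15},
    {"dx":0.14,"dy":0.25,"dz":-0.03,"roll":0,"fingers":-0.15},
    {"dx":0.168,"dy":0.3,"dz":-0.03,"roll":0,"fingers":-0.15},
    {"dx":0.196,"dy":0.35,"dz":-0.03,"roll":0,"fingers":-0.15},
    {"dx":0.224,"dy":0.4,"dz":-0.03,"roll":0,"fingers":-0.15},
  ],
)

```text
time: 6.72
tool_pos: [0.4866, 0.2488, 0.1879]
tcp_rot: [-0.712, -3.057, 0.004]
wrist_force: [0.5, -0.5, -0.7]
width: 0.575
grip_force: 0.0
```

>>> step_arm(
  commands=[
    {"dx":0.0155,"dy":0.0285,"dz":0,"roll":0,"fingers":-0.15},
    {"dx":0.0155,"dy":0.0285,"dz":0.0,"roll":0,"fingers":-0.15},
    {"dx":0.0155,"dy":0.0285,"dz":0.0,"roll":0,"fingers":-0.15},
  ],
)

```text
time: 7.1
tool_pos: [0.4859, 0.279, 0.1884]
tcp_rot: [-0.712, -3.058, 0.004]
wrist_force: [-0.2, -0.2, 0.5]
width: 0.579
grip_force: 0.0
```

Run:
```python
from h import *
go(.488,.2795,.051)
c=calibration("wrist"); K=np.array(c["intrinsics"]); im,d=read_camera("wrist"); P=wworld(d,np.array(c["world_to_cam"]),K)
near=(np.hypot(P[...,0]-.488,P[...,1]-.2795)<.025)&(d>0)
for a,b in((.084,.092),(.055,.13)):
    m=near&(P[...,2]>a)&(P[...,2]<b); q=P[m]
    print(len(q),np.median(q,0),cv2.minAreaRect((q[:,:2]*1000).astype(np.float32)),cv2.minEnclosingCircle((q[:,:2]*1000).astype(np.float32)))
cv2.imwrite("pics/c5.png",im)
```

```text
t 7.1 pos [0.4859 0.279  0.1884] tool shift [-0.0019  0.0018  0.1374] F [-0.23 -0.2   0.52] w 0.579
678 [0.48517419 0.2803446  0.08823258] ((488.640869140625, 277.7635192871094), (24.580949783325195, 24.396869659423828), 68.61261749267578) ((488.74566650390625, 277.4880676269531), 13.079939842224121)
1411 [0.48521747 0.28018586 0.08841378] ((488.45654296875, 277.8357238769531), (24.580949783325195, 24.79274559020996), 68.61261749267578) ((488.6905212402344, 277.52349853515625), 13.124679565429688)
```

View pics/c5.png

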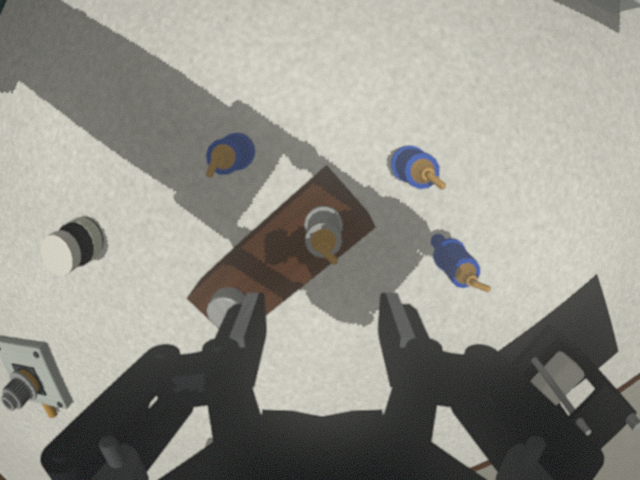

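Nozzle (steel grip, brass jet) at (323,232), midway between the tips (262, 382); knob at (228,310) and blue ones are clear of the fingers.

>>> step_arm(
  commands=[
    {"dx":-0.0024,"dy":0.0005,"dz":0.05,"roll":0,"fingers":-0.15},
    {"dx":-0.0024,"dy":0.0005,"dz":0.09,"roll":0,"fingers":-0.15},
    {"dx":-0.0024,"dy":0.0005,"dz":0.12,"roll":0,"fingers":-0.15},
    {"dx":-0.0024,"dy":0.0005,"dz":0.132,"roll":0,"fingers":-0.15},
    {"dx":-0.0024,"dy":0.0005,"dz":0.136,"roll":0,"fingers":-0.15},
    {"dx":-0.0024,"dy":0.0005,"dz":0.136,"roll":0,"fingers":-0.15},
  ],
)

```text
time: 7.9
tool_pos: [0.4901, 0.2794, 0.0553]
tcp_rot: [0.713, 3.058, 0.002]
wrist_force: [0.6, -0.0, 0.3]
width: 0.575
grip_force: 0.0
```

>>> step_arm(
  commands=[
    {"dx":0,"dy":0,"dz":0,"roll":0,"fingers":0.2},
    {"dx":0,"dy":0,"dz":0,"roll":0,"fingers":0.5},
    {"dx":0,"dy":0,"dz":0,"roll":0,"fingers":0.6},
    {"dx":0,"dy":0,"dz":0,"roll":0,"fingers":0.6},
    {"dx":0,"dy":0,"dz":0,"roll":0,"fingers":0.6},
  ],
  squeeze=60,
)

```text
time: 8.52
tool_pos: [0.4903, 0.2798, 0.0559]
tcp_rot: [0.712, 3.058, 0.002]
wrist_force: [-0.2, -0.9, 6.4]
width: 0.284
grip_force: 58.8
```

>>> step_arm(
  commands=[
    {"dx":0,"dy":0,"dz":-0.01,"roll":0,"fingers":0.6},
    {"dx":0,"dy":0,"dz":-0.03,"roll":0,"fingers":0.6},
    {"dx":0,"dy":0,"dz":-0.06,"roll":0,"fingers":0.6},
    {"dx":0,"dy":0,"dz":-0.09,"roll":0,"fingers":0.6},
    {"dx":0,"dy":0,"dz":-0.11,"roll":0,"fingers":0.6},
    {"dx":0,"dy":0,"dz":-0.11,"roll":0,"fingers":0.6},
  ],
)

```text
time: 9.28
tool_pos: [0.4904, 0.28, 0.1663]
tcp_rot: [0.712, 3.057, 0.004]
wrist_force: [-0.0, 0.3, -1.5]
width: 0.283
grip_force: 58.9
```

Run:
```python
from h import *
go(.5132,-.2106,.16)
im,_=read_camera("side"); cv2.imwrite("pics/c6.png",im[40:340,60:460])
```

```text
t 9.28 pos [0.4904 0.28   0.1663] tool shift [-0.2372 -0.4301  0.0054] F [-0.01  0.33 -1.51] w 0.283
```

View pics/c6.png

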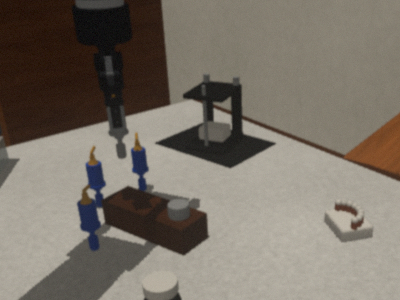

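Side crop shows the nozzle lifted clear at (118,140), with the knob and the blue look-alikes untouched. To the coupler.

>>> step_arm(
  commands=[
    {"dx":-0.028,"dy":-0.05,"dz":0,"roll":0,"fingers":0.6},
    {"dx":-0.056,"dy":-0.1,"dz":0,"roll":0,"fingers":0.6},
    {"dx":-0.084,"dy":-0.15,"dz":0,"roll":0,"fingers":0.6},
    {"dx":-0.112,"dy":-0.2,"dz":0,"roll":0,"fingers":0.6},
    {"dx":-0.14,"dy":-0.25,"dz":0,"roll":0,"fingers":0.6},
    {"dx":-0.168,"dy":-0.3,"dz":0,"roll":0,"fingers":0.6},
    {"dx":-0.196,"dy":-0.35,"dz":0,"roll":0,"fingers":0.6},
    {"dx":-0.224,"dy":-0.4,"dz":0,"roll":0,"fingers":0.6},
  ],
)

```text
time: 10.32
tool_pos: [0.512, -0.1799, 0.1623]
tcp_rot: [-0.712, -3.057, -0.001]
wrist_force: [1.9, 0.9, -1.5]
width: 0.287
grip_force: 59.2
```

>>> step_arm(
  commands=[
    {"dx":-0.0147,"dy":-0.0302,"dz":0,"roll":0,"fingers":0.6},
    {"dx":-0.0147,"dy":-0.0302,"dz":0.01,"roll":0,"fingers":0.6},
    {"dx":-0.0147,"dy":-0.0302,"dz":0.02,"roll":0,"fingers":0.6},
    {"dx":-0.0147,"dy":-0.0302,"dz":0.02,"roll":0,"fingers":0.6},
  ],
)

```text
time: 10.82
tool_pos: [0.5116, -0.2101, 0.1418]
tcp_rot: [-0.71, -3.056, -0.002]
wrist_force: [0.0, 0.3, -1.9]
width: 0.288
grip_force: 59.3
```

Run:
```python
from h import *
go(.5132,-.2106,.14)
c=calibration("wrist"); w,d=read_camera("wrist"); s,ds=read_camera("side"); np.savez("at.npz",w=w,d=d,T=c["world_to_cam"],s=s,ds=ds)
o=np.zeros((600,800,3),np.uint8);o[:,:400]=cv2.resize(w[120:360,240:400],(400,600));o[:,400:]=cv2.resize(s[330:450,400:480] if 0 else s[260:440,400:520],(400,600))
cv2.imwrite("pics/c7.png",o)
```

```text
t 10.82 pos [ 0.5116 -0.2101  0.1418] tool shift [-0.0017  0.0003  0.0018] F [ 0.04  0.26 -1.87] w 0.288
```

View pics/c7.png

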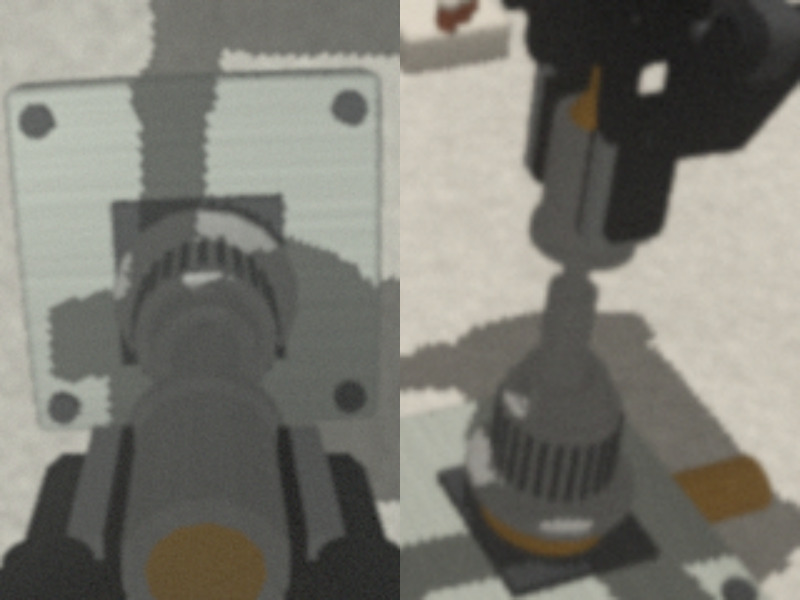

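Left (wrist): plug stands over the mouth, centred at (205,340). Right (side): nose just above the rim at (568,390). I'll compare axes by circle fits to both depth maps.

Run:
```python
from h import *
from scipy.optimize import least_squares
z=np.load("at.npz"); v,u=np.mgrid[0:480,0:640]
cs=calibration("side"); P={"side":world("side",z["ds"],cs,u,v),"wrist":wworld(z["d"],z["T"],np.array(calibration("wrist")["intrinsics"]))}
R=Ro.from_rotvec(read_state()["tcp_rot"]).as_matrix()
for n,p in P.items():
    ok=(z["ds"] if n=="side" else z["d"])>0
    for nm,a,b,r,rad in(("grip",.138,.170,.013,.02),("plug low",.095,.110,.00725,.012),("plug high",.110,.124,.00725,.012),("barrel",.045,.068,.018,.026)):
        q=p[ok&(p[...,2]>a)&(p[...,2]<b)&(np.hypot(p[...,0]-.513,p[...,1]+.2106)<rad)]
        if len(q)<25: print(n,nm,len(q)); continue
        f=least_squares(lambda c:np.hypot(q[:,0]-c[0],q[:,1]-c[1])-r,[.513,-.2106],loss="soft_l1",f_scale=.001)
        x=f.x*1000; print(n,nm,len(q),np.round(x,1),"tool",np.round((R.T@np.r_[f.x,0])[:2]*1000,1),"rms",round(np.std(f.fun)*1000,2))
```

```text
side grip 627 [ 513.2 -210.7] tool [-553.5   37. ] rms 2.9
side plug low 175 [ 513.8 -209.8] tool [-553.7   38. ] rms 0.58
side plug high 170 [ 515.2 -208.9] tool [-554.6   39.4] rms 1.8
side barrel 639 [ 515.2 -211.1] tool [-555.5   37.5] rms 0.85
wrist grip 2873 [ 511.6 -210.6] tool [-552.1   36.3] rms 2.05
wrist plug low 254 [ 511.4 -210.8] tool [-551.9   36.1] rms 0.26
wrist plug high 41 [ 511.4 -210.7] tool [-551.9   36.2] rms 0.25
wrist barrel 648 [ 513.4 -211.9] tool [-554.2   36. ] rms 3.42
```

Plug must go about 2 mm in −x (tool). Lower and feel.

>>> step_arm(
  commands=[
    {"dx":-0.002,"dy":-0.0002,"dz":0.002,"roll":0,"fingers":0.6},
    {"dx":-0.002,"dy":-0.0002,"dz":0.005,"roll":0,"fingers":0.6},
    {"dx":-0.002,"dy":-0.0002,"dz":0.007,"roll":0,"fingers":0.6},
    {"dx":-0.002,"dy":-0.0002,"dz":0.009,"roll":0,"fingers":0.6},
    {"dx":-0.002,"dy":-0.0002,"dz":0.01,"roll":0,"fingers":0.6},
    {"dx":-0.002,"dy":-0.0002,"dz":0.011,"roll":0,"fingers":0.6},
  ],
)

```text
time: 11.68
tool_pos: [0.5149, -0.2132, 0.1332]
tcp_rot: [0.713, 3.06, 0.0]
wrist_force: [0.6, 0.3, -1.1]
width: 0.288
grip_force: 59.3
```

```bash
python3 -c "
from h import *
go(.5149,-.2132,.13)
s=read_state();print(s['joint_vel'],s['tcp_rot'])"
```

```text
t 11.68 pos [ 0.5149 -0.2132  0.1332] tool shift [ 0.     -0.      0.0032] F [ 0.61  0.28 -1.14] w 0.288
[ 0.0013743   0.00863491  0.00742488 -0.00031893 -0.01430618  0.00092814] [7.13024524e-01 3.05958975e+00 2.33983726e-05]
```

>>> step_arm(
  commands=[
    {"dx":0,"dy":0,"dz":0,"roll":0,"fingers":0.6},
  ],
)

```text
time: 11.8
tool_pos: [0.5149, -0.2131, 0.1332]
tcp_rot: [-0.713, -3.059, -0.0]
wrist_force: [0.0, -0.3, -1.2]
width: 0.285
grip_force: 59.3
```

>>> step_arm(
  commands=[
    {"dx":0.0022,"dy":0.001,"dz":-0.001,"roll":0,"fingers":0.6},
    {"dx":0.0022,"dy":0.001,"dz":-0.001,"roll":0,"fingers":0.6},
    {"dx":0.0022,"dy":0.001,"dz":-0.001,"roll":0,"fingers":0.6},
    {"dx":0.0022,"dy":0.001,"dz":-0.001,"roll":0,"fingers":0.6},
  ],
)

```text
time: 12.3
tool_pos: [0.5134, -0.2113, 0.1343]
tcp_rot: [0.713, 3.06, -0.0]
wrist_force: [-0.1, 0.1, -1.1]
width: 0.287
grip_force: 59.3
```

Run:
```python
from h import *
from scipy.optimize import least_squares
R=go(.5133,-.2112,.13)
c=calibration("wrist"); w,d=read_camera("wrist"); s,ds=read_camera("side"); v,u=np.mgrid[0:480,0:640]
P={"side":(world("side",ds,calibration("side"),u,v),ds),"wrist":(wworld(d,np.array(c["world_to_cam"]),np.array(c["intrinsics"])),d)}
for n,(p,dd) in P.items():
    for nm,a,b,r,rad in(("plug",.087,.116,.00725,.0105),("barrel",.045,.068,.018,.024)):
        q=p[(dd>0)&(p[...,2]>a)&(p[...,2]<b)&(np.hypot(p[...,0]-.513,p[...,1]+.2106)<rad)]
        f=least_squares(lambda c:np.hypot(q[:,0]-c[0],q[:,1]-c[1])-r,[.513,-.2106],loss="soft_l1",f_scale=.0005)
        print(n,nm,len(q),np.round(f.x*1000,1),"tool",np.round((R.T@np.r_[f.x,0])[:2]*1000,1),"rms",round(np.std(f.fun)*1000,2))
```

```text
t 12.3 pos [ 0.5134 -0.2113  0.1343] tool shift [0.0001 0.     0.0043] F [-0.09  0.12 -1.1 ] w 0.287
side plug 337 [ 515.2 -210.6] tool [-555.2   38.8] rms 1.52
side barrel 639 [ 515.2 -211.1] tool [-555.4   38.3] rms 0.87
wrist plug 298 [ 513.3 -212. ] tool [-554.2   36.7] rms 0.28
wrist barrel 666 [ 513.4 -211.9] tool [-554.2   36.8] rms 3.37
```

Aligned within ~0.3 mm in both views. Press down gently.

>>> step_arm(
  commands=[
    {"dx":0,"dy":0,"dz":0.002,"roll":0,"fingers":0.6},
    {"dx":0,"dy":0,"dz":0.004,"roll":0,"fingers":0.6},
    {"dx":0,"dy":0,"dz":0.006,"roll":0,"fingers":0.6},
    {"dx":0,"dy":0,"dz":0.006,"roll":0,"fingers":0.6},
  ],
)

```text
time: 12.9
tool_pos: [0.5136, -0.2113, 0.1281]
tcp_rot: [0.713, 3.059, 0.0]
wrist_force: [1.1, 0.5, -2.3]
width: 0.283
grip_force: 59.2
```

>>> step_arm(
  commands=[
    {"dx":0,"dy":0,"dz":0.003,"roll":0,"fingers":0.6},
    {"dx":0,"dy":0,"dz":0.006,"roll":0,"fingers":0.6},
    {"dx":0,"dy":0,"dz":0.009,"roll":0,"fingers":0.6},
    {"dx":0,"dy":0,"dz":0.012,"roll":0,"fingers":0.6},
    {"dx":0,"dy":0,"dz":0.012,"roll":0,"fingers":0.6},
  ],
)

```text
time: 13.52
tool_pos: [0.5135, -0.2113, 0.1159]
tcp_rot: [0.713, 3.059, 0.0]
wrist_force: [1.0, -1.4, -2.4]
width: 0.284
grip_force: 59.1
```

>>> step_arm(
  commands=[
    {"dx":0,"dy":0,"dz":0.003,"roll":0,"fingers":0.6},
    {"dx":0,"dy":0,"dz":0.006,"roll":0,"fingers":0.6},
    {"dx":0,"dy":0,"dz":0.009,"roll":0,"fingers":0.6},
    {"dx":0,"dy":0,"dz":0.012,"roll":0,"fingers":0.6},
    {"dx":0,"dy":0,"dz":0.015,"roll":0,"fingers":0.6},
    {"dx":0,"dy":0,"dz":0.015,"roll":0,"fingers":0.6},
  ],
)

```text
time: 14.28
tool_pos: [0.5134, -0.2112, 0.1009]
tcp_rot: [0.713, 3.06, 0.0]
wrist_force: [1.7, -0.9, -3.0]
width: 0.289
grip_force: 59.0
```

>>> step_arm(
  commands=[
    {"dx":0,"dy":0,"dz":0.002,"roll":0,"fingers":0.6},
    {"dx":0,"dy":0,"dz":0.003,"roll":0,"fingers":0.6},
    {"dx":0,"dy":0,"dz":0.004,"roll":0,"fingers":0.6},
    {"dx":0,"dy":0,"dz":0.005,"roll":0,"fingers":0.6},
    {"dx":0,"dy":0,"dz":0.005,"roll":0,"fingers":0.6},
  ],
)

```text
time: 14.9
tool_pos: [0.5138, -0.2114, 0.0972]
tcp_rot: [0.713, 3.059, -0.0]
wrist_force: [0.3, 0.3, 5.0]
width: 0.287
grip_force: 59.5
```

>>> step_arm(
  commands=[
    {"dx":0,"dy":0,"dz":0.001,"roll":0,"fingers":0.6},
    {"dx":0,"dy":0,"dz":0.002,"roll":0,"fingers":0.6},
    {"dx":0,"dy":0,"dz":0.002,"roll":0,"fingers":0.6},
  ],
)

```text
time: 15.28
tool_pos: [0.5139, -0.2115, 0.0958]
tcp_rot: [0.713, 3.059, -0.0]
wrist_force: [-0.7, 0.6, 7.6]
width: 0.286
grip_force: 59.8
```

>>> step_arm(
  commands=[
    {"dx":0,"dy":0,"dz":0.001,"roll":0,"fingers":0.6},
    {"dx":0,"dy":0,"dz":0.002,"roll":0,"fingers":0.6},
    {"dx":0,"dy":0,"dz":0.002,"roll":0,"fingers":0.6},
  ],
)

```text
time: 15.65
tool_pos: [0.5137, -0.2114, 0.0928]
tcp_rot: [0.713, 3.059, -0.0]
wrist_force: [0.5, 0.2, 5.4]
width: 0.292
grip_force: 59.9
```

>>> step_arm(
  commands=[
    {"dx":0,"dy":0,"dz":0.001,"roll":0,"fingers":0.6},
    {"dx":0,"dy":0,"dz":0.002,"roll":0,"fingers":0.6},
    {"dx":0,"dy":0,"dz":0.002,"roll":0,"fingers":0.6},
  ],
)

```text
time: 16.02
tool_pos: [0.5139, -0.2115, 0.0927]
tcp_rot: [0.713, 3.059, -0.0]
wrist_force: [-3.7, 1.2, 15.4]
width: 0.285
grip_force: 60.7
```

Run:
```python
from h import *
go(.5135,-.2113,.09)
s,_=read_camera("side"); cv2.imwrite("pics/c8.png",cv2.resize(s[260:440,390:540],None,fx=3,fy=3,interpolation=2))
```

```text
t 16.02 pos [ 0.5139 -0.2115  0.0927] tool shift [ 0.0005 -0.      0.0027] F [-3.72  1.16 15.41] w 0.285
```

View pics/c8.png

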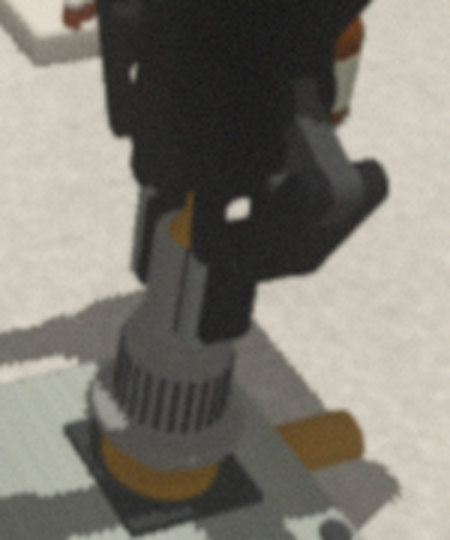

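The shoulder is on the rim (175,335), and the sleeve is up with the orange foot visible at (160,475). A light tug will confirm the lock.

>>> step_arm(
  commands=[
    {"dx":0,"dy":0,"dz":-0.003,"roll":0,"fingers":0.6},
    {"dx":0,"dy":0,"dz":-0.005,"roll":0,"fingers":0.6},
    {"dx":0,"dy":0,"dz":-0.005,"roll":0,"fingers":0.6},
  ],
)

```text
time: 16.45
tool_pos: [0.5134, -0.2112, 0.0948]
tcp_rot: [-0.713, -3.06, -0.0]
wrist_force: [4.5, -1.5, -3.7]
width: 0.288
grip_force: 59.1
```

>>> step_arm(
  commands=[
    {"dx":0,"dy":0,"dz":-0.001,"roll":0,"fingers":0.6},
    {"dx":0,"dy":0,"dz":-0.002,"roll":0,"fingers":0.6},
    {"dx":0,"dy":0,"dz":-0.002,"roll":0,"fingers":0.6},
  ],
)

```text
time: 16.82
tool_pos: [0.5132, -0.2112, 0.0964]
tcp_rot: [-0.713, -3.059, -0.0]
wrist_force: [4.9, -1.9, -8.8]
width: 0.288
grip_force: 59.4
```

Run:
```python
from h import *
go(.5135,-.2113,.09)
c=calibration("wrist"); w,d=read_camera("wrist"); s,ds=read_camera("side"); v,u=np.mgrid[0:480,0:640]
for n,p,dd in(("side",world("side",ds,calibration("side"),u,v),ds),("wrist",wworld(d,np.array(c["world_to_cam"]),np.array(c["intrinsics"])),d)):
    r=np.hypot(p[...,0]-(.5150 if n=="side" else .5134),p[...,1]+(.211 if n=="side" else .2119)); ok=dd>0
    for a,b in((.0200,.025),(.0135,.0175)):
        q=p[ok&(r>a)&(r<b)&(p[...,2]>.03)&(p[...,2]<.10)][:,2]*1000; h,e=np.histogram(q,bins=np.arange(30,100,2)); print(n,a,[(int(x),int(k)) for x,k in zip(e,h) if k>5])
```

```text
t 16.82 pos [ 0.5132 -0.2112  0.0964] tool shift [-0.0003 -0.      0.0064] F [ 4.94 -1.86 -8.76] w 0.288
side 0.02 [(30, 6), (44, 7), (46, 25), (48, 81), (50, 287), (52, 12)]
side 0.0135 [(30, 79), (48, 7), (50, 26), (52, 27), (54, 18), (56, 18), (58, 21), (60, 9), (62, 14), (64, 15), (66, 21), (68, 18), (70, 17), (72, 16), (74, 22), (76, 33), (78, 57), (80, 124), (86, 42), (88, 61), (90, 37)]
wrist 0.02 [(48, 88), (50, 1209), (52, 90)]
wrist 0.0135 [(50, 45), (52, 24), (54, 23), (56, 30), (58, 26), (60, 13), (62, 23), (64, 24), (66, 38), (68, 25), (70, 28), (72, 36), (74, 30), (76, 60), (78, 113), (80, 606), (82, 46), (84, 9), (86, 72), (88, 130), (90, 215)]
```

>>> step_arm(
  commands=[
    {"dx":0,"dy":0,"dz":-0.001,"roll":0,"fingers":0.6},
    {"dx":0,"dy":0,"dz":-0.002,"roll":0,"fingers":0.6},
    {"dx":0,"dy":0,"dz":-0.002,"roll":0,"fingers":0.6},
  ],
)

```text
time: 17.3
tool_pos: [0.5129, -0.211, 0.0966]
tcp_rot: [-0.713, -3.059, -0.0]
wrist_force: [8.9, -3.1, -17.4]
width: 0.286
grip_force: 59.9
```

Locked: it holds at 16 N with no further rise (≈4 mm axial play). Press it home again, then release.

>>> step_arm(
  commands=[
    {"dx":0,"dy":0,"dz":0.003,"roll":0,"fingers":0.6},
    {"dx":0,"dy":0,"dz":0.006,"roll":0,"fingers":0.6},
    {"dx":0,"dy":0,"dz":0.008,"roll":0,"fingers":0.6},
    {"dx":0,"dy":0,"dz":0.008,"roll":0,"fingers":0.6},
  ],
)

```text
time: 17.8
tool_pos: [0.5137, -0.2114, 0.0928]
tcp_rot: [0.713, 3.059, -0.0]
wrist_force: [0.0, 0.9, 6.2]
width: 0.29
grip_force: 62.6
```

>>> step_arm(
  commands=[
    {"dx":0,"dy":0,"dz":0.001,"roll":0,"fingers":0.6},
    {"dx":0,"dy":0,"dz":0.001,"roll":0,"fingers":0.6},
  ],
)

```text
time: 18.05
tool_pos: [0.5138, -0.2115, 0.0928]
tcp_rot: [0.713, 3.059, -0.0]
wrist_force: [-0.8, 0.7, 11.3]
width: 0.286
grip_force: 62.8
```

>>> step_arm(
  commands=[
    {"dx":0,"dy":0,"dz":0,"roll":0,"fingers":0.3},
    {"dx":0,"dy":0,"dz":-0.001,"roll":0,"fingers":-0.1},
    {"dx":0,"dy":0,"dz":-0.002,"roll":0,"fingers":-0.15},
    {"dx":0,"dy":0,"dz":-0.03,"roll":0,"fingers":-0.15},
    {"dx":0,"dy":0,"dz":-0.08,"roll":0,"fingers":-0.15},
    {"dx":0,"dy":0,"dz":-0.12,"roll":0,"fingers":-0.15},
    {"dx":0,"dy":0,"dz":-0.12,"roll":0,"fingers":-0.15},
  ],
)

```text
time: 18.92
tool_pos: [0.5158, -0.2125, 0.2148]
tcp_rot: [0.711, 3.052, -0.003]
wrist_force: [0.1, 0.0, -0.2]
width: 0.578
grip_force: 0.0
```

Run:
```python
from h import *
go(.5135,-.2113,.2)
s,ds=read_camera("side"); v,u=np.mgrid[0:480,0:640]; p=world("side",ds,calibration("side"),u,v)
r=np.hypot(p[...,0]-.515,p[...,1]+.211)
for a,b in((.02,.025),(.0135,.0175),(0,.012)):
    q=p[(ds>0)&(r>a)&(r<b)&(p[...,2]>.03)&(p[...,2]<.17)][:,2]*1000; h,e=np.histogram(q,bins=np.arange(30,170,2)); print(a,[(int(x),int(k)) for x,k in zip(e,h) if k>5])
cv2.imwrite("pics/c9.png",cv2.resize(s[200:440,340:580],None,fx=2.4,fy=2.4,interpolation=2))
```

```text
t 18.93 pos [ 0.5158 -0.2125  0.2148] tool shift [0.0027 0.     0.0147] F [ 0.05  0.   -0.22] w 0.578
0.02 [(30, 9), (44, 10), (46, 28), (48, 73), (50, 288), (52, 9)]
0.0135 [(30, 80), (50, 30), (52, 17), (54, 18), (56, 15), (58, 18), (60, 18), (62, 19), (64, 16), (66, 11), (68, 16), (70, 14), (72, 12), (74, 19), (76, 36), (78, 45), (80, 120), (82, 34), (84, 47), (86, 66)]
0 [(84, 6), (86, 7), (88, 9), (90, 7), (92, 6), (98, 7), (100, 7), (102, 6), (106, 9), (108, 7), (110, 10), (112, 13), (114, 10), (116, 8), (118, 9), (120, 11), (122, 24), (124, 132), (126, 54), (128, 43), (130, 30), (132, 23), (134, 20), (136, 15), (138, 34), (140, 9), (142, 10), (144, 18), (146, 16), (148, 16), (150, 19), (152, 9)]
```

View pics/c9.png

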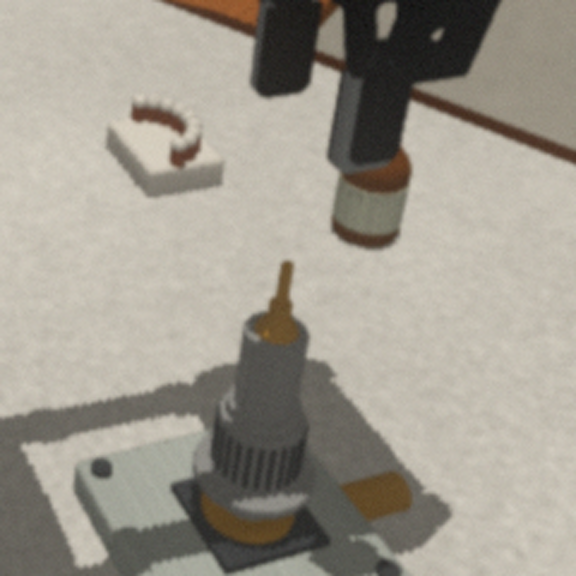

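The nozzle stands upright in the coupler at (270,380). Its grip top is at about 124 mm, as it must be at home. The sleeve is forward (flange 50 mm, barrel 80 mm), and the gripper is clear above.

```bash
python3 -c "
from h import *
print(finish_job())"
```

```text
the job is handed in; nothing more can be done
None
```

The nozzle is home and locked in the coupler: the sleeve is forward, it held an upward tug of about 16 N, and the gripper was open and clear when I handed the job in at about 19 s; the highest force I read was 23 N.

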